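Shut the cabinet door and lock it with the ball-lock pin

ROBOT

A 6-joint arm with a two-finger parallel gripper is mounted at the origin on the work surface. World frame = base frame: x ahead of the robot, y to its left, z up, the work surface at z = 0. Lengths are in m, angles in rad, forces in N, time in s.
With the tool pointing down it reaches from about 0.3 to 0.775 m from the base axis. Payload 14.6 kg.
Tool frame: the origin (TCP) lies midway between the tips of the shut fingers; the grasp point (between the pads) lies 19 mm behind it (ctrl.tcp_to_grasp is the z of the grasp point in the tool frame, in m); z points along the fingers, y is the line along which they close (so a half turn about z gives the same grasp; the last joint's range is limited). The gripper opens to 94 mm and grips with 3 to 60 N. Pads are 16 mm wide; open, the fingers measure 119 mm over their backs; the gripper's body (75 mm by 177 mm) begins 78 mm behind the grasp point.
Start: joints at [1.184, 0.3, 1.521, -0, 1.321, -0.067], TCP at [0.173, 0.522, 0.205] pointing down, gripper open.
Joint ranges: [-3.03, 3.03], [-0.79, 2.21], [0.23, 2.52], [-1.04, 4.18], [0, 3.07], [-2.55, 2.55]. Speed limits (rad/s): [2.22, 2.22, 2.57, 3.14, 3.14, 3.14].

INTERFACE

Orientations are given as [roll, pitch, yaw] about the fixed x, y, z axes, in that order (R = Rz(yaw) Ry(pitch) Rx(roll)).
In Python, from station import monitor, camera, ctrl gives the robot as it stands.
- The arm moves only by the tool apply_moves, never from a script. Its argument "plan" is one flat list of numbers, 4 for each row, row after row: the shift along the tool's x, y, z in mm, then the turn about the tool's z in rad. In form: [dx, dy, dz, spin, dx, dy, dz, spin, ...]. A call has 1 to 20 rows; each row shifts and turns the commanded pose from where the row before left it, along the tool's axes as they then stand; what a row does not reach is not made up. A row lasts 1/10 s, in which the tool goes at most 50 mm and 8.59 degrees, less where a joint would pass 70% of its speed; a pose out of reach is approached as far as the arm can. A call is refused whole if a number of a shift passes 50 or a number of a turn 0.15, either way. A call with a gripper value outside its range is refused whole. "hand" is the gripper command: -1 is shut, 1 is fully open, values between are in proportion, set as the call begins (left out, the last holds). The fingers move at their own pace and stop on an object; "squeeze" is the grip in N (left out, the last holds). Time passes only in rows, so rows that do not move let the fingers close. It gives the time, the measured TCP pose, the force, the opening and the grip force at its end, in the units of the state.
- monitor.get_obs(): the state, without advancing time (a new reading comes with each control period).
- camera(name): name is "scene" or "top" or "wrist"; returns a dict with "image" (400x640x3 uint8, red, green, blue), "range_z" (400x640 float32, m along the optical axis (not along the pixel's ray), 0 where there is no reading), "mtx" (3x3 intrinsics, pixels), "rvec" (rotation vector, rad) and "tvec" (3), from world to camera coordinates, as OpenCV has them. Camera axes: x right, y down, z forward; pixel columns grow to the right and rows downward; lengths in m; the calibration is good to about 2 mm. The wrist camera is an equidistant fisheye: a pixel r from the principal point sees the ray r / f radians off the axis. A picture is of the moment at which its call begins.
- ctrl.hand_in(): hands the job in; it is judged then, once.
The state is a dict: "time_s": time; "qpos": joint angles; "joint_vel": joint speeds; "tau": joint torques, N m; "ee_pos": TCP position; "eef_rot": TCP orientation; "force": force on the tool from outside, world axes, zero at the start; "moment": the same for the moment, N m; "grip_width": finger opening in m; "grip_force": force on a finger pad.
Only numpy, scipy, OpenCV 4.12 (cv2) and the standard library are available. Lean on these libraries where they do the work, as an engineer would, in place of code of your own. Each camera call takes 0.05 s, during which the arm holds its last target. There are 200 camera calls.

TASK

Gently push the creaky cabinet door fully shut so that its steel tongue enters the yellow fork, then take the ball-lock pin from its black holder and feel with its nose for the fork's upper hole, since the fork may sit a little to either side. Press the green button from above so that the pin slides through fork and tongue until its orange head is fully home, then let go so that the button springs up and the balls lock. Do not force the door or pin, and leave bucket, jar, strainer and funnel where they are.

Things in the scene. Friction and masses are not known exactly. Their poses are not given: they have to be found in the camera images.
- cabinet: Grey cabinet fixed on the shelf, 260 mm wide, 170 deep, 160 high. Origin: middle of its front at shelf level; own +x into the cabinet (away from the robot), +y to its left, z up. A white door is hinged at its left front corner, a yellow fork is screwed on beside its right wall, on a rail that reaches 120 mm high behind the fork. Over 40 N on door or fork, by robot or pin, is too much: keep touches near 5 N.
- hole_nominal (a point): Mouth of the fork's upper hole if the fork sat in the middle of its slotted rail: (0, -180, 116) mm in the cabinet's frame, same axes, on the upper lug's top face. The fork is tightly screwed anywhere up to 12 mm to either side along own y (not measured); the true hole is exact along own x and in height.
- fork_mid (a point): Nominal fork middle, 17 mm below hole_nominal (same axes, same unmeasured y offset of the true fork). Two horizontal lugs 40 (x) by 44 (y) mm, 104 to 116 and 82 to 90 mm above the shelf, each with a vertical 18 mm round hole in its middle; open to the robot's side, left and right; joined by a web from 20 mm behind the hole axis.
- door (a joint): Door angle in rad: 0 fully shut (firm stop), larger is open towards the robot; starts at 0.25 to 0.42. White panel 256 mm wide, outer face 16 mm in front of the hinge axis, 5 to 155 mm high. Stiff creaky hinge: 1 to 3 N at the free edge moves it and it stays where left.
- door_hinge (a point): Hinge axis of the door (vertical), at (0, 130, 90) mm in the cabinet's frame. From the door's free edge a flat steel tongue, 93 to 101 mm high and 34 mm wide, sticks out 85 mm to the right; its slot (18 mm across, 47 mm long) comes to lie between the fork's lugs when the door is shut.
- push_point (a point): Point on the outer (robot side) face of the door to push on, 195 mm from the hinge axis and 130 mm above the shelf (the door's top edge is at 155 mm). Turns with the door; own -x points out of the face.
- pin_head (a point): Centre of the pin's orange head, a cylinder 34 mm in diameter, 30 mm high; own +z points to the button. The pin starts upright in a fixed black square holder (50 mm across, 62 mm high), its head resting on the rim, this centre 77 mm above the shelf. Grip the head a little above its centre; lift 75 mm to clear the holder. Pin: about 0.2 kg, 99 mm long.
- pin_shoulder (a point): Centre of the underside of the head, 15 mm below point pin_head; it sits on the upper lug's top when the pin is home. The balls are then 2 mm below the lower lug and spring out as the button is let go.
- pin_nose (a point): Tip of the nose, 60 mm below the head's underside. Steel shank 16 mm in diameter, its last 4 mm tapered to a 13.5 mm flat tip. Four balls stand out to 24 mm across, 16.5 to 23.5 mm above the tip: with the button up they do not pass an 18 mm hole, so the pin then stands in the upper hole with its nose 16.5 mm deep.
- pin_button (a joint): Travel in m of the green button on top of the head: 0 is up (balls out, locked), 0.006 is fully down (balls drawn in). The button is 20 mm in diameter, its top 9 mm above the head when up and 3 mm when down; it starts to move at 2.5 N and is fully down at 5.5 N. Pressing on further pushes the whole pin down.
- bucket: Red plastic bucket, upside down, 230 mm across at the shelf, 213 mm high. Origin at the centre of its underside. Leave it.
- jar: Clear glass jar with twist cap, 68 mm across, 103 mm high. Origin at the centre of its underside. Leave it.
- strainer: Stainless drain strainer on top of the cabinet, 84 mm across, 27 mm high with its knob. Origin at the centre of its underside. Leave it.
- funnel: Orange plastic funnel standing on its wide mouth, 110 mm across, 115 mm high. Origin at the centre of its underside. Leave it.
Mind the look-alikes: they are no part of the job. Of the things like the part that bears pin_head, leave any that is turquoise; of the rest the larger one is meant.

How it is judged:
By the outcome, as a careful person would: the job done as asked, in the order asked, and still so for the second after the job is handed in, with the robot touching nothing.
It also fails if it takes over 72 s, if anything falls off the work surface, if the arm or the gripper's body presses on something with over 40 N, if the wrist force passes 120 N, or if a joint passes its speed limit or range.

## Working session

There is one attempt and no reset: what is moved stays moved. The work goes in short steps, Python scripts to look and compute and a tool call to move; the robot and the scene stay as the last step left them, time stands still between calls to the robot, and variables do not carry over. Pictures are saved under pics/ and viewed, at most 10 in all, crops included, and the job is handed in when it is done.

Besides the shell and the picture viewer there is one more tool, called after "Emit:" in YAML: its name, and indented under it one key for each argument. apply_moves: Moves the arm, as the interface text tells. Its arguments: {"type":"object","properties":{"plan":{"type":"array","items":{"type":"number"}},"hand":{"type":"number"},"squeeze":{"type":"number"}},"required":["plan"]}

```bash
mkdir -p pics; ls
cat > h.py <<'E'
import numpy as np, cv2
from station import monitor, camera, ctrl
def snap(n,save):
    c=camera(n); np.savez('pics/'+save+'.npz',**c); cv2.imwrite('pics/'+save+'.png',c['image'][:,:,::-1]); return c
def pt(c,u,v,z=None):
    """world point at pixel (u,v): by depth, or on plane z"""
    R=cv2.Rodrigues(np.array(c['rvec']))[0]; t=np.array(c['tvec']).ravel()
    d=np.linalg.inv(c['mtx'])@[u,v,1]
    if z is None:
        r=c['range_z'][int(round(v)),int(round(u))]; return R.T@(d*r-t)
    o=-R.T@t; w=R.T@d; return o+w*(z-o[2])/w[2]
def proj(c,P):
    return cv2.projectPoints(np.array(P,float).reshape(-1,3),np.array(c['rvec']),np.array(c['tvec']),c['mtx'],None)[0].reshape(-1,2)
E
python3 - <<'E'
from h import *
a=snap('scene','s0');b=snap('top','t0')
cv2.imwrite('pics/st0.png',cv2.resize(np.vstack([a['image'],b['image']])[:,:,::-1],(480,600)))
o=monitor.get_obs();print(o)
E
```

```text
pics
{'time_s': 0.1, 'qpos': array([ 1.18440449e+00,  3.00386816e-01,  1.52154680e+00,  3.99876469e-05,
        1.32071114e+00, -6.66206644e-02]), 'joint_vel': array([-2.08593104e-04,  3.92191155e-04, -2.74013838e-03, -4.88947190e-04,
       -1.51726910e-05,  9.48886874e-05]), 'tau': array([-8.43104754e-04, -5.32653880e+01, -3.53273535e+01,  7.08963582e-02,
        2.35901383e-02, -5.14088356e-05]), 'ee_pos': array([0.17280143, 0.52188606, 0.20494707]), 'eef_rot': array([-3.14054546e+00, -1.08687639e-04,  2.82181151e+00]), 'force': array([-0.00534397,  0.52918044, -0.87984716]), 'moment': array([ 0.07992389, -0.00189293, -0.02765881]), 'grip_force': 0.0, 'grip_width': 0.09396000270939119}
```

View pics/s0.png

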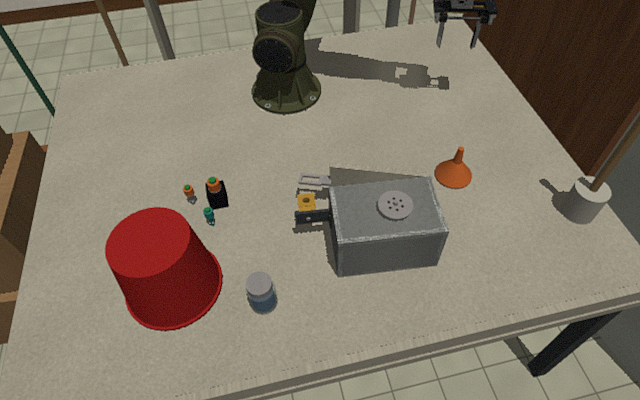

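View pics/t0.png

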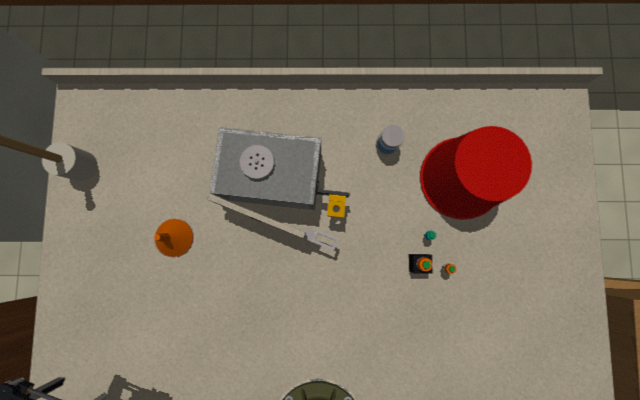

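The top view shows the cabinet at (265,168), the open door running from (212,198) to (305,235), the tongue at (322,240) and the fork at (337,207). Three things could be taken for the pin: orange in the black holder at top (425,265), a small orange one at (451,269), and a turquoise one at (431,236). By the description I choose (425,265). A close crop will check that.

Run:
```python
from h import *
c=dict(np.load('pics/t0.npz'))
im=c['image'][:,:,::-1]
A=cv2.resize(im[120:270,205:350],None,fx=3.8,fy=3.8,interpolation=cv2.INTER_CUBIC)
B=cv2.resize(im[225:285,400:465],None,fx=3.5,fy=3.5,interpolation=cv2.INTER_CUBIC)
o=np.zeros((570,800,3),np.uint8);o[:A.shape[0],:A.shape[1]]=A[:570];o[:B.shape[0],560:560+B.shape[1]]=B
cv2.imwrite('pics/crop1.png',o)
R=cv2.Rodrigues(c['rvec'])[0];print(-R.T@c['tvec'].ravel(),c['mtx'][0,0])
for n,u,v in [('pin',425,265),('small',451,269),('turq',431,236),('holder',413,265),('fork',344,199),('fork2',344,214),('fork3',337,197),('rail',335,192),('cab',290,190),('door',280,225)]:
    print(n,pt(c,u,v).round(3))
# cabinet top points
v,u=np.mgrid[0:400,0:640]; 
d=np.einsum('ij,jvu->ivu',np.linalg.inv(c['mtx']),np.stack([u,v,np.ones_like(u)]).astype(float))*c['range_z']
P=np.einsum('ji,jvu->ivu',R,d-c['tvec'].reshape(3,1,1))
m=(abs(P[2]-.16)<.006)&(u>200)&(u<330)&(v>120)&(v<220)&(c['range_z']>0)
n,l,s,_=cv2.connectedComponentsWithStats(m.astype(np.uint8));k=1+s[1:,4].argmax();q=P[:2,l==k].T.astype(np.float32)
print(s[k],cv2.minAreaRect(q),cv2.boxPoints(cv2.minAreaRect(q)),q.shape)
m=(P[2]>.145)&(P[2]<.158)&(u>200)&(u<310)&(v>195)&(v<245)
print('doortop',np.c_[u[m],v[m],P[0][m],P[1][m],P[2][m]].round(3)[::6])
m=(abs(P[2]-.116)<.005)&(u>320)&(u<355)&(v>185)&(v<225)
q=P[:2,m].T;print('fork',q.mean(0),cv2.minAreaRect(q.astype(np.float32)),m.sum())
m=(abs(P[2]-.092)<.006)&(u>410)&(u<440)&(v>250)&(v<280)
q=P[:2,m].T;print('head',q.mean(0),cv2.minAreaRect(q.astype(np.float32)),m.sum())
```

```text
[ 0.49819141 -0.0137634   1.08421102] 376.87310306534334
pin [ 0.441 -0.274  0.101]
small [ 0.43  -0.348  0.078]
turq [ 0.516 -0.3    0.074]
holder [ 0.439 -0.255  0.055]
fork [ 0.61  -0.067  0.114]
fork2 [ 0.571 -0.067  0.117]
fork3 [ 0.615 -0.049  0.117]
rail [ 0.627 -0.044  0.121]
cab [0.627 0.069 0.158]
door [0.54  0.093 0.154]
[ 210  127  111   78 6042] ((0.6901730895042419, 0.13169944286346436), (0.26076725125312805, 0.17091964185237885), 83.73519897460938) [[ 0.59099567  0.01142013]
 [ 0.76089466 -0.00723124]
 [ 0.7893505   0.25197875]
 [ 0.6194515   0.27063012]] (6042, 2)
doortop [[2.10e+02 1.96e+02 6.12e-01 2.70e-01 1.53e-01]
 [2.36e+02 1.96e+02 6.12e-01 2.05e-01 1.52e-01]
 [3.04e+02 1.96e+02 6.12e-01 3.40e-02 1.58e-01]
 [2.14e+02 1.97e+02 6.10e-01 2.59e-01 1.53e-01]
 [2.49e+02 1.97e+02 6.09e-01 1.71e-01 1.56e-01]
 [2.97e+02 1.97e+02 6.09e-01 5.20e-02 1.57e-01]
 [2.12e+02 1.98e+02 6.07e-01 2.64e-01 1.55e-01]
 [2.18e+02 1.98e+02 6.07e-01 2.49e-01 1.55e-01]
 [2.72e+02 1.98e+02 6.07e-01 1.14e-01 1.57e-01]
 [2.09e+02 1.99e+02 6.04e-01 2.71e-01 1.55e-01]
 [2.15e+02 1.99e+02 6.04e
[... 4264 characters left out ...]
02 5.23e-01 5.60e-02 1.53e-01]
 [3.02e+02 2.32e+02 5.23e-01 3.90e-02 1.53e-01]
 [2.95e+02 2.33e+02 5.21e-01 5.60e-02 1.56e-01]
 [3.01e+02 2.33e+02 5.21e-01 4.10e-02 1.58e-01]
 [2.95e+02 2.34e+02 5.18e-01 5.60e-02 1.53e-01]
 [3.01e+02 2.34e+02 5.18e-01 4.10e-02 1.56e-01]
 [2.99e+02 2.35e+02 5.16e-01 4.60e-02 1.55e-01]
 [2.99e+02 2.36e+02 5.13e-01 4.60e-02 1.53e-01]
 [3.03e+02 2.37e+02 5.11e-01 3.60e-02 1.55e-01]]
fork [ 0.59962505 -0.04715851] ((0.5983164310455322, -0.04034818708896637), (0.07291397452354431, 0.0646493136882782), 83.05805969238281) 406
head [ 0.44302141 -0.27793402] ((0.4434821903705597, -0.27939510345458984), (0.03274335339665413, 0.030760157853364944), 89.34974670410156) 90
```

View pics/crop1.png

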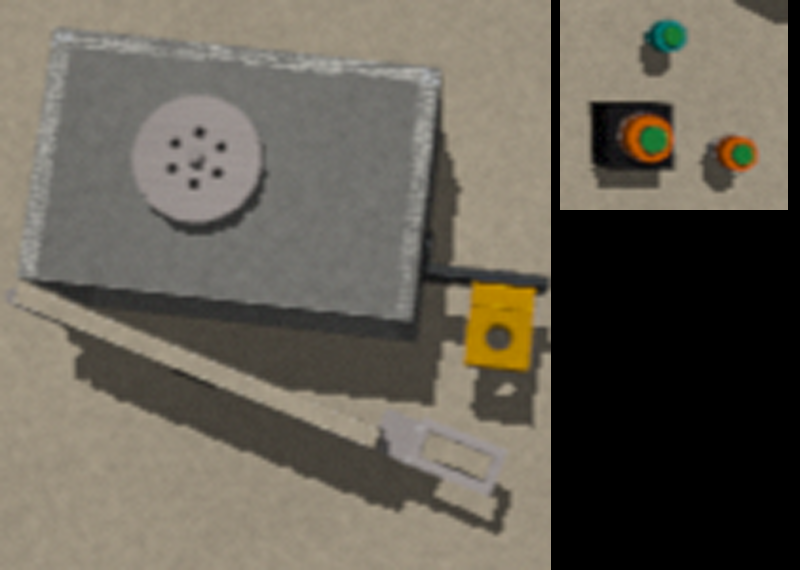

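The crop confirms it: the large orange head sits in the black holder (button about crop (653,140)), and the turquoise one and the small orange one stand free. The fork hole is at crop (498,337). Next I work out the geometry.

```bash
cat >> h.py <<'E'
def tool(d,yaw):
    c,s=np.cos(yaw),np.sin(yaw); return (np.array([d[0]*c+d[1]*s,d[0]*s-d[1]*c,-d[2]])*1000).round(1)
E
python3 - <<'E'
from h import *
c=dict(np.load('pics/t0.npz'))
R=cv2.Rodrigues(c['rvec'])[0]
v,u=np.mgrid[0:400,0:640]
d=np.einsum('ij,jvu->ivu',np.linalg.inv(c['mtx']),np.stack([u,v,np.ones_like(u)]).astype(float))*c['range_z']
P=np.einsum('ji,jvu->ivu',R,d-c['tvec'].reshape(3,1,1))
yaw=np.arctan2(-.01865,.1699);x=np.array([np.cos(yaw),np.sin(yaw)]);y=np.array([-x[1],x[0]])
ctr=np.array([.69017,.1317]);F=ctr-.085*x;H=F+.13*y
print('yaw',yaw,'front',F,'hinge',H,'holenom',F-.18*y)
h=pt(c,335.7,208.3,.116)[:2];print('hole',h,'in cab',np.array([x,y])@(h-F))
print('button',pt(c,426.2,264.6,.101))
m=(P[2]>.149)&(P[2]<.158)&(u>225)&(u<302)&(v>205)&(v<240)
vx,vy,x0,y0=cv2.fitLine(P[:2,m].T.astype(np.float32),cv2.DIST_HUBER,0,.001,.001).ravel()
a=np.arctan2(-vx,-vy) if vy<0 else np.arctan2(vx,vy)
th=a+yaw;print('a',a,'theta',th,x0,y0)
dd=np.array([-np.sin(a),-np.cos(a)]);n=np.array([-np.cos(a),np.sin(a)])
print('top-mid offset from hinge line along n',n@(np.array([x0,y0])-H))
pp=H+.195*dd+.016*n;print('push',pp,'start',pp+.035*n)
yshut=F+(.13-.195)*y-.016*x;print('pushshut',yshut)
T=np.r_[pp+.035*n,.205];print(tool(T-[.1728,.5219,.205],2.8218))
E
```

```text
yaw -0.10933271863716593 front [0.60567752 0.14097478] hinge [0.61986248 0.27019856] holenom [ 0.58603682 -0.03795047]
hole [ 0.58534501 -0.04547525] in cab [ 1.33391597e-04 -1.87555346e-01]
button [ 0.44249779 -0.2776382   0.101     ]
a 0.37431225 theta 0.26497953316909323 0.55279934 0.12715137
top-mid offset from hinge line along n 0.01011693639727057
push [0.533672   0.09455062] start [0.50109542 0.10734776]
pushshut [0.58268058 0.07810872]
[-442.  -290.3   -0. ]
```

Emit:
apply_moves:
  plan: [-34, -22.3, 0, 0, -34, -22.3, 0, 0, -34, -22.3, 0, 0, -34, -22.3, 0, 0, -34, -22.3, 0, 0, -34, -22.3, 0, 0, -34, -22.3, 0, 0, -34, -22.3, 0, 0, -34, -22.3, 0, 0, -34, -22.3, 0, 0, -34, -22.3, 0, 0, -34, -22.3, 0, 0, -34, -22.3, 20, 0, 0, 0, 30, 0, 0, 0, 30, 0, 0, 0, 0, -0.1, 0, 0, 0, -0.1, 0, 0, 0, 0]
  hand: -1
  squeeze: 15

```text
time_s: 1.9
ee_pos: [0.5012, 0.1079, 0.1251]
eef_rot: [-3.141, -0.001, 3.023]
force: [-0.3, 0.4, 0.2]
grip_width: 0.0004
grip_force: 0.0
```

Emit:
apply_moves:
  plan: [-5, -20, 0, 0, -8, 0, 0, 0, -3, 0, 0, 0, -3, 0, 0, 0, -3, 0, 0, 0, -3, 0, 0, 0, -3, 0, 0, 0, -3, 0, 0, 0, -3, 0, 0, 0, -3, 0, 0, 0]

```text
time_s: 2.9
ee_pos: [0.5359, 0.0836, 0.1254]
eef_rot: [-3.142, -0.0, 3.022]
force: [-2.2, 0.2, 0.3]
grip_width: 0.0002
grip_force: 0.7
```

Emit:
apply_moves:
  plan: [-3, 0, 0, 0, -3, 0, 0, 0, -3, 0, 0, 0, -3, 0, 0, 0, -3, 0, 0, 0]

```text
time_s: 3.4
ee_pos: [0.5508, 0.0818, 0.1254]
eef_rot: [-3.142, -0.0, 3.022]
force: [-2.2, -1.3, -1.2]
grip_width: 0.0
grip_force: 0.7
```

Emit:
apply_moves:
  plan: [-3, 0, 0, 0, -3, 0, 0, 0, -3, 0, 0, 0, -3, 0, 0, 0, -2, 0, 0, 0, -2, 0, 0, 0, -1, 0, 0, 0, -1, 0, 0, 0]

```text
time_s: 4.2
ee_pos: [0.5685, 0.0797, 0.1254]
eef_rot: [-3.142, 0.0, 3.022]
force: [-2.6, -0.8, -0.8]
grip_width: 0.0006
grip_force: 0.7
```

Emit:
apply_moves:
  plan: [-1, 0, 0, 0, -1, 0, 0, 0, 0, 0, 0, 0]

```text
time_s: 4.5
ee_pos: [0.5706, 0.0795, 0.1255]
eef_rot: [3.141, 0.0, 3.022]
force: [-1.0, 0.1, 0.1]
grip_width: 0.0007
grip_force: 0.1
```

Emit:
apply_moves:
  plan: [-1, 0, 0, 0, -1, 0, 0, 0]

```text
time_s: 4.7
ee_pos: [0.5725, 0.0792, 0.1255]
eef_rot: [-3.142, -0.0, 3.022]
force: [-1.5, -1.5, 0.8]
grip_width: 0.0007
grip_force: 0.7
```

Emit:
apply_moves:
  plan: [-0.7, 0, 0, 0, -0.7, 0, 0, 0]

```text
time_s: 4.9
ee_pos: [0.5736, 0.0791, 0.1254]
eef_rot: [-3.141, -0.001, 3.022]
force: [-8.8, -1.0, 4.8]
grip_width: 0.0006
grip_force: 4.0
```

Emit:
apply_moves:
  plan: [-0.5, 0, 0, 0, -0.5, 0, 0, 0]

```text
time_s: 5.1
ee_pos: [0.5737, 0.0791, 0.1255]
eef_rot: [-3.141, -0.003, 3.022]
force: [-15.1, -1.7, 8.6]
grip_width: 0.0001
grip_force: 7.7
```

Run:
```python
from h import *
c=snap('top','t1')
cv2.imwrite('pics/crop2.png',cv2.resize(c['image'][170:240,205:355,::-1],None,fx=5,fy=5,interpolation=cv2.INTER_CUBIC))
```

```text
(no output)
```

View pics/crop2.png

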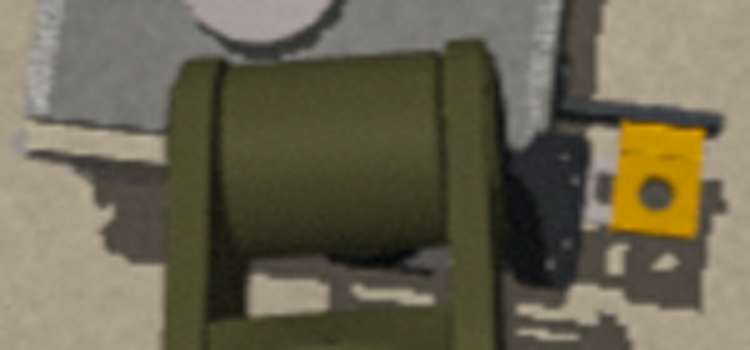

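Emit:
apply_moves:
  plan: [2, 0, 0, 0, 10, 0, 0, 0, 18, 0, 0, 0, 0, 0, -40, 0, 0, 0, -40, 0, 6.4, -41.1, 0, 0, 6.4, -41.1, 0, 0, 6.4, -41.1, 0, 0, 6.4, -41.1, 0, 0, 6.4, -41.1, 0, 0, 6.4, -41.1, 0, 0, 6.4, -41.1, 0, 0, 6.4, -41.1, 0, 0, 6.4, -41.1, 0, 0]

```text
time_s: 6.55
ee_pos: [0.4427, -0.279, 0.2056]
eef_rot: [-3.141, 0.001, 3.022]
force: [0.3, -0.7, 0.1]
grip_width: 0.0001
grip_force: 0.0
```

Emit:
apply_moves:
  plan: [0, 0, 0, 0.127, 0, 0, 0, 0.127, 0, 0, 0, 0.127, 0, 0, 0, 0.127, 0, 0, 0, 0.127, 0, 0, 0, 0.127, 0, 0, 0, 0]
  hand: 0.28

```text
time_s: 7.25
ee_pos: [0.4435, -0.2775, 0.2055]
eef_rot: [3.141, 0.001, 2.258]
force: [1.0, 0.5, 0.4]
grip_width: 0.0531
grip_force: 0.0
```

Run:
```python
from h import *
w=snap('wrist','w1');c=snap('top','t2')
o=np.zeros((600,640,3),np.uint8);o[:400]=w['image'];o[400:,:]=cv2.resize(c['image'][180:240,205:397],(640,200),interpolation=cv2.INTER_CUBIC)
cv2.imwrite('pics/v3.png',o[:,:,::-1])
o=monitor.get_obs();print(o['ee_pos'],o['eef_rot'],o['force'],o['grip_width'],o['qpos'])
print(w['mtx'],w['rvec'].ravel(),w['tvec'].ravel())
```

```text
[ 0.44352557 -0.27763258  0.20550298] [3.14146809e+00 3.18710254e-04 2.26363126e+00] [-0.17202938  0.27001246  0.21155085] 0.05893473261878648 [-6.29320734e-01  2.40085696e-01  1.59670395e+00  4.38506205e-05
  1.30446344e+00 -1.32216722e+00]
[[309.70691629   0.         324.93588178]
 [  0.         309.70691629 197.31057067]
 [  0.           0.           1.        ]] [-2.73549718 -0.97805987 -0.12213328] [-0.16677023 -0.50521653  0.26751801]
```

View pics/v3.png

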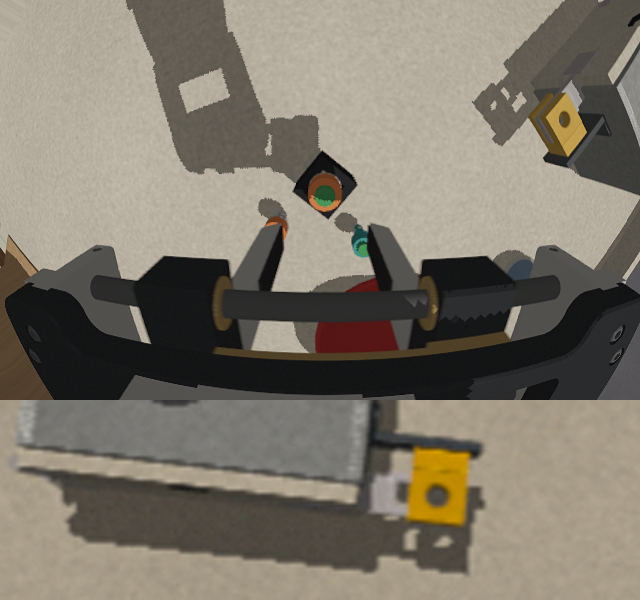

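The wrist view shows the pin's button at (325,196), with the turquoise (363,240) and small orange (277,226) decoys to either side, clear of the fingers' path. The top strip shows the door shut and the tongue inside the fork, hole at about (437,495).

```bash
cat >> h.py <<'E'
def wpt(c,u,v,z):
    K=c['mtx'];p=np.array([(u-K[0,2])/K[0,0],(v-K[1,2])/K[0,0]]);r=np.hypot(*p)
    d=np.r_[p/r*np.sin(r),np.cos(r)] if r>0 else np.array([0,0,1.])
    R=cv2.Rodrigues(c['rvec'])[0];o=-R.T@c['tvec'].ravel();w=R.T@d;return o+w*(z-o[2])/w[2]
E
python3 - <<'E'
from h import *
w=dict(np.load('pics/w1.npz'));im=w['image'].astype(int)
g=(im[:,:,1]>im[:,:,0]+40)&(im[:,:,1]>im[:,:,2]+15)
g[:150]=0;g[222:]=0;g[:,:300]=0;g[:,350:]=0
v,u=np.nonzero(g);print(len(u),u.mean(),v.mean(),u.min(),u.max(),v.min(),v.max())
print(wpt(w,u.mean(),v.mean(),.099),wpt(w,565,120,.116))
p=wpt(w,u.mean(),v.mean(),.099)
print(tool(np.r_[p[:2],.066]-monitor.get_obs()['ee_pos'],2.2636))
c=dict(np.load('pics/t2.npz'));print(pt(c,335.75,208.15,.116))
E
```

```text
289 324.30795847750863 195.7993079584775 315 334 186 205
[ 0.44211752 -0.27713865  0.099     ] [ 0.58549703 -0.04540192  0.116     ]
[  1.3  -0.8 139.5]
[ 0.58573331 -0.04560467  0.116     ]
```

Emit:
apply_moves:
  plan: [1.3, -0.8, 30, 0, 0, 0, 30, 0, 0, 0, 30, 0, 0, 0, 20, 0, 0, 0, 15, 0, 0, 0, 10, 0, 0, 0, 4, 0, 0, 0, 0, 0]

```text
time_s: 8.15
ee_pos: [0.4422, -0.2773, 0.0665]
eef_rot: [-3.142, -0.0, 2.261]
force: [-0.3, 0.1, -0.4]
grip_width: 0.0602
grip_force: 0.0
```

Emit:
apply_moves:
  plan: [0, 0, 0, 0, 0, 0, 0, 0, 0, 0, 0, 0, 0, 0, 0, 0, 0, 0, 0, 0, 0, 0, 0, 0, 0, 0, 0, 0, 0, 0, 0, 0]
  hand: -1
  squeeze: 20

```text
time_s: 8.95
ee_pos: [0.4424, -0.2774, 0.0668]
eef_rot: [3.141, 0.001, 2.26]
force: [-0.9, 0.5, 6.1]
grip_width: 0.0336
grip_force: 20.0
```

Emit:
apply_moves:
  plan: [0, 0, -5, 0, 0, 0, -10, 0, 0, 0, -20, 0, 0, 0, -25, 0, 0, 0, -25, 0, 0, 0, -25, 0, 0, 0, -20, 0, 0, 0, -5, 0, 10.9, 32.3, 0, 0, 10.9, 32.3, 0, 0, 10.9, 32.3, 0, 0, 10.9, 32.3, 0, 0, 10.9, 32.3, 0, 0, 10.9, 32.3, 0, 0, 10.9, 32.3, 0, 0, 10.9, 32.3, 0, 0, 0, 0, 0, 0, 0, 0, 0, 0]

```text
time_s: 10.75
ee_pos: [0.5859, -0.0454, 0.2005]
eef_rot: [-3.14, -0.001, 2.261]
force: [0.2, 0.8, -3.1]
grip_width: 0.034
grip_force: 20.0
```

Run:
```python
from h import *
w=snap('wrist','w2')
cv2.imwrite('pics/v4.png',cv2.resize(w['image'][90:290,200:440,::-1],None,fx=3,fy=3,interpolation=cv2.INTER_CUBIC))
o=monitor.get_obs();print(o['ee_pos'],o['eef_rot'],o['force'],o['moment'],o['grip_width'])
print(tool(np.r_[.5856,-.0455,0]-np.r_[o['ee_pos'][:2],0],o['eef_rot'][2]))
```

```text
[ 0.58573381 -0.0460433   0.20072847] [-3.14052141e+00 -8.26449477e-04  2.25991000e+00] [-0.89630301 -0.71792223 -2.309942  ] [-0.04185651 -0.03059632  0.0331171 ] 0.03359320903947552
[ 0.5  0.2 -0. ]
```

View pics/v4.png

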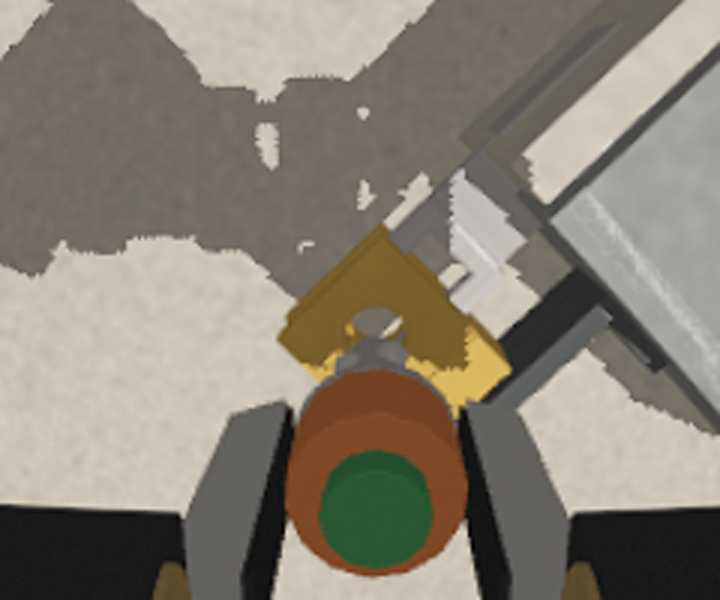

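The pin hangs upright over the fork, in line with the hole sideways (hole at crop (377,322), pin axis at column 377). I lower it gently to feel for the hole.

Emit:
apply_moves:
  plan: [0, 0, 5, 0, 0, 0, 5, 0, 0, 0, 5, 0, 0, 0, 2, 0, 0, 0, 1, 0, 0, 0, 1, 0, 0, 0, 1, 0, 0, 0, 1, 0, 0, 0, 0, 0]

```text
time_s: 11.7
ee_pos: [0.5862, -0.0457, 0.1803]
eef_rot: [-3.141, -0.0, 2.26]
force: [-0.4, 0.5, -1.6]
grip_width: 0.0336
grip_force: 20.0
```

Emit:
apply_moves:
  plan: [0, 0, 1, 0, 0, 0, 1, 0, 0, 0, 0, 0]

```text
time_s: 12.0
ee_pos: [0.5862, -0.0457, 0.1783]
eef_rot: [-3.142, -0.0, 2.26]
force: [0.1, -0.2, -2.0]
grip_width: 0.0335
grip_force: 20.0
```

Emit:
apply_moves:
  plan: [0, 0, 1, 0, 0, 0, 1, 0, 0, 0, 1, 0, 0, 0, 0, 0]

```text
time_s: 12.4
ee_pos: [0.5861, -0.0456, 0.1752]
eef_rot: [-3.141, -0.0, 2.26]
force: [-0.2, 1.2, -2.6]
grip_width: 0.0336
grip_force: 20.0
```

Emit:
apply_moves:
  plan: [0, 0, 1, 0, 0, 0, 1, 0, 0, 0, 1, 0, 0, 0, 0, 0]

```text
time_s: 12.8
ee_pos: [0.5861, -0.0457, 0.1723]
eef_rot: [-3.141, -0.0, 2.26]
force: [-1.1, 1.1, -2.1]
grip_width: 0.0333
grip_force: 20.0
```

Emit:
apply_moves:
  plan: [0, 0, 1, 0, 0, 0, 1, 0, 0, 0, 1, 0, 0, 0, 0, 0]

```text
time_s: 13.2
ee_pos: [0.5862, -0.0457, 0.1693]
eef_rot: [-3.142, -0.0, 2.26]
force: [-1.1, 1.9, -2.4]
grip_width: 0.0336
grip_force: 20.0
```

Emit:
apply_moves:
  plan: [0, 0, 1, 0, 0, 0, 1, 0, 0, 0, 1, 0, 0, 0, 1, 0, 0, 0, 0, 0]

```text
time_s: 13.7
ee_pos: [0.5862, -0.0457, 0.1652]
eef_rot: [-3.142, -0.0, 2.26]
force: [-1.2, 2.5, -1.9]
grip_width: 0.0336
grip_force: 20.0
```

Emit:
apply_moves:
  plan: [0, 0, 0.5, 0, 0, 0, 0.5, 0, 0, 0, 0, 0]

```text
time_s: 14.0
ee_pos: [0.5862, -0.0458, 0.1644]
eef_rot: [-3.142, 0.0, 2.26]
force: [-1.0, 2.6, -0.3]
grip_width: 0.0337
grip_force: 20.0
```

Emit:
apply_moves:
  plan: [0.5, 0.2, 0.5, 0, 0, 0, 0, 0]

```text
time_s: 14.2
ee_pos: [0.5861, -0.0454, 0.1643]
eef_rot: [3.142, 0.001, 2.26]
force: [-3.0, 0.8, 2.9]
grip_width: 0.034
grip_force: 20.0
```

Emit:
apply_moves:
  plan: [0, 0, 0, 0, 0, 0, 0, 0, 0, 0, 0, 0, 0, 0, 0, 0, 0, 0, 0, 0, 0, 0, -5, 0, 0, 0, -20, 0, 0, 0, -30, 0, 0, 0, -15, 0, 0, 0, 0, 0]
  hand: 0.28

```text
time_s: 15.2
ee_pos: [0.5868, -0.0453, 0.2365]
eef_rot: [3.139, 0.003, 2.26]
force: [0.2, -0.5, 0.4]
grip_width: 0.0601
grip_force: 0.0
```

Run:
```python
from h import *
w=snap('wrist','w3');s=snap('scene','s3')
A=cv2.resize(w['image'][130:280,245:425],(480,400),interpolation=cv2.INTER_CUBIC)
B=cv2.resize(s['image'][150:230,280:344],(320,400),interpolation=cv2.INTER_CUBIC)
cv2.imwrite('pics/v5.png',np.hstack([A,B])[:,:,::-1])
o=monitor.get_obs();print(o['ee_pos'],o['eef_rot'],o['force'],o['grip_width'])
im=w['image'].astype(int)
g=(im[:,:,1]>im[:,:,0]+30)&(im[:,:,1]>im[:,:,2]+15)
n,l,st,ce=cv2.connectedComponentsWithStats(g.astype(np.uint8))
for i in range(1,n):
    if st[i,4]>60: print(st[i],ce[i],wpt(w,*ce[i],.1995))
```

```text
[ 0.58588666 -0.04519918  0.23343576] [-3.14135110e+00 -2.40012520e-04  2.25981922e+00] [-0.16769686 -0.00229411  0.39025606] 0.060417873935360536
[311 203  26  27 523] [323.70363289 216.36902486] [ 0.58418578 -0.0437318   0.1995    ]
```

View pics/v5.png

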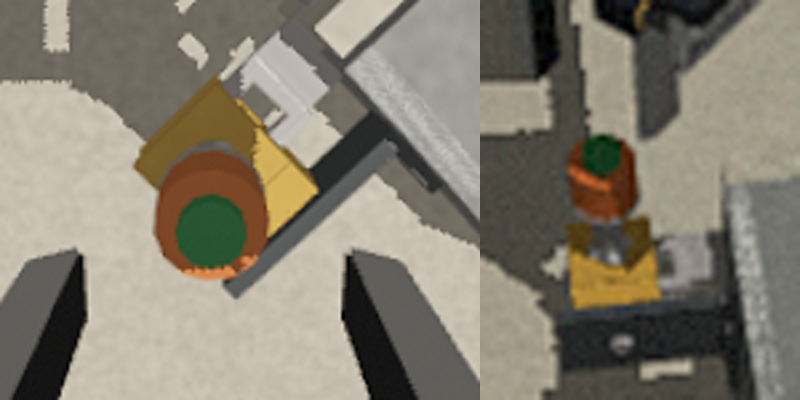

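The pin stands in the upper hole, near upright, with its button at wrist crop (211,232) and the balls resting on the lug. I shut the fingers and press.

Emit:
apply_moves:
  plan: [1.1, -0.3, 0, 0, 0, 0, 0, 0, 0, 0, 0, 0, 0, 0, 0, 0, 0, 0, 5, 0, 0, 0, 10, 0, 0, 0, 10, 0, 0, 0, 5, 0, 0, 0, 2, 0, 0, 0, 0, 0]
  hand: -1
  squeeze: 15

```text
time_s: 16.3
ee_pos: [0.5851, -0.0446, 0.2017]
eef_rot: [-3.141, -0.0, 2.26]
force: [-0.1, 0.5, 0.5]
grip_width: 0.001
grip_force: 0.0
```

Emit:
apply_moves:
  plan: [0, 0, 1, 0, 0, 0, 1, 0, 0, 0, 1, 0, 0, 0, 1, 0]

```text
time_s: 16.7
ee_pos: [0.5853, -0.0446, 0.1984]
eef_rot: [3.141, 0.001, 2.26]
force: [0.2, -0.5, 6.1]
grip_width: 0.0006
grip_force: 3.0
```

Emit:
apply_moves:
  plan: [0, 0, 1, 0, 0, 0, 1, 0, 0, 0, 1, 0, 0, 0, 0, 0]

```text
time_s: 17.1
ee_pos: [0.5855, -0.0445, 0.1958]
eef_rot: [3.14, 0.001, 2.26]
force: [-0.4, 0.3, 6.6]
grip_width: 0.0001
grip_force: 3.0
```

Emit:
apply_moves:
  plan: [0, 0, 1, 0, 0, 0, 1, 0, 0, 0, 0, 0]

```text
time_s: 17.4
ee_pos: [0.5854, -0.0445, 0.1937]
eef_rot: [3.14, 0.001, 2.26]
force: [-0.9, 1.0, 5.7]
grip_width: 0.0006
grip_force: 2.6
```

Emit:
apply_moves:
  plan: [0, 0, 1, 0, 0, 0, 1, 0, 0, 0, 0, 0]

```text
time_s: 17.7
ee_pos: [0.585, -0.0446, 0.1906]
eef_rot: [-3.141, -0.0, 2.26]
force: [0.3, 0.3, -0.6]
grip_width: 0.0004
grip_force: 0.1
```

Emit:
apply_moves:
  plan: [0, 0, 1, 0, 0, 0, 1, 0, 0, 0, 0, 0]

```text
time_s: 18.0
ee_pos: [0.585, -0.0446, 0.1887]
eef_rot: [-3.141, -0.0, 2.26]
force: [-0.7, 1.5, -0.1]
grip_width: 0.0008
grip_force: 0.1
```

Run:
```python
from h import *
s=snap('scene','s4');s0=dict(np.load('pics/s3.npz'))
cv2.imwrite('pics/v6.png',np.hstack([cv2.resize(q['image'][140:230,270:350],(400,450),interpolation=cv2.INTER_CUBIC) for q in (s0,s)])[:,:,::-1])
```

```text
(no output)
```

View pics/v6.png

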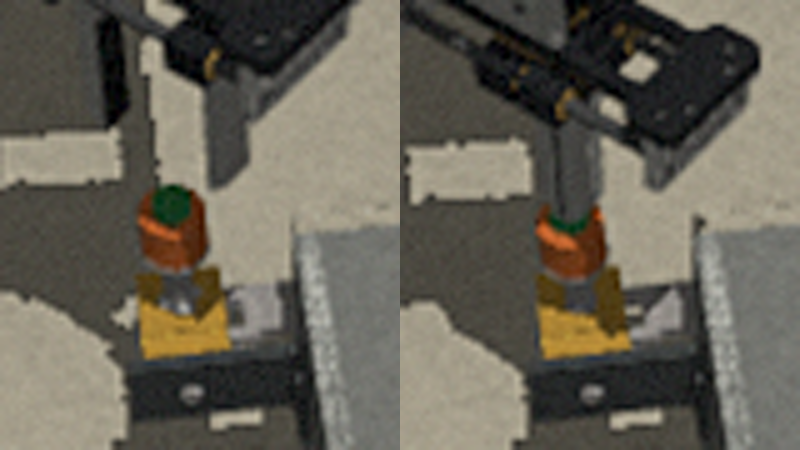

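The scene crop shows the pin has dropped several mm (head now at (571,245) in the right half) and is waiting for more travel. I go on pressing.

Emit:
apply_moves:
  plan: [0, 0, 1, 0, 0, 0, 1, 0, 0, 0, 1, 0, 0, 0, 0, 0]

```text
time_s: 18.45
ee_pos: [0.585, -0.0446, 0.1858]
eef_rot: [-3.141, -0.0, 2.26]
force: [-0.1, -0.1, -0.4]
grip_width: 0.0003
grip_force: 0.1
```

Emit:
apply_moves:
  plan: [0, 0, 1, 0, 0, 0, 1, 0, 0, 0, 1, 0, 0, 0, 0, 0]

```text
time_s: 18.85
ee_pos: [0.5851, -0.0445, 0.1827]
eef_rot: [-3.141, -0.0, 2.26]
force: [-0.3, -0.0, -0.1]
grip_width: -0.0001
grip_force: 0.1
```

Emit:
apply_moves:
  plan: [0, 0, 1, 0, 0, 0, 1, 0, 0, 0, 1, 0, 0, 0, 0, 0]

```text
time_s: 19.25
ee_pos: [0.5851, -0.0446, 0.1798]
eef_rot: [-3.141, -0.0, 2.26]
force: [0.3, -0.1, 0.5]
grip_width: 0.001
grip_force: 0.1
```

Emit:
apply_moves:
  plan: [0, 0, 1, 0, 0, 0, 1, 0, 0, 0, 1, 0, 0, 0, 1, 0]

```text
time_s: 19.65
ee_pos: [0.5851, -0.0446, 0.1758]
eef_rot: [-3.142, -0.0, 2.26]
force: [0.2, 0.0, 1.0]
grip_width: 0.0004
grip_force: 0.3
```

Emit:
apply_moves:
  plan: [0, 0, 1, 0, 0, 0, 1, 0, 0, 0, 1, 0, 0, 0, 1, 0]

```text
time_s: 20.05
ee_pos: [0.5851, -0.0446, 0.1719]
eef_rot: [-3.142, 0.0, 2.26]
force: [-0.4, 0.3, -0.2]
grip_width: 0.0004
grip_force: 0.0
```

Emit:
apply_moves:
  plan: [0, 0, 1, 0, 0, 0, 1, 0, 0, 0, 1, 0, 0, 0, 1, 0]

```text
time_s: 20.45
ee_pos: [0.5854, -0.0444, 0.1687]
eef_rot: [3.141, 0.001, 2.26]
force: [-1.9, 1.0, 7.3]
grip_width: 0.0004
grip_force: 3.5
```

Emit:
apply_moves:
  plan: [0, 0, 1, 0, 0, 0, 1, 0, 0, 0, 1, 0, 0, 0, 0, 0]

```text
time_s: 20.85
ee_pos: [0.585, -0.0446, 0.1645]
eef_rot: [-3.141, -0.0, 2.26]
force: [0.6, 0.2, 0.8]
grip_width: 0.0005
grip_force: 0.0
```

Emit:
apply_moves:
  plan: [0, 0, 1, 0, 0, 0, 1, 0, 0, 0, 1, 0, 0, 0, 0, 0]

```text
time_s: 21.25
ee_pos: [0.585, -0.0446, 0.1618]
eef_rot: [-3.141, -0.0, 2.26]
force: [-0.4, -0.0, 0.5]
grip_width: 0.0003
grip_force: 0.1
```

Emit:
apply_moves:
  plan: [0, 0, 1, 0, 0, 0, 1, 0, 0, 0, 1, 0, 0, 0, 0, 0]

```text
time_s: 21.65
ee_pos: [0.5851, -0.0446, 0.1587]
eef_rot: [-3.141, -0.0, 2.26]
force: [0.0, -0.0, -0.1]
grip_width: 0.0008
grip_force: 0.1
```

Emit:
apply_moves:
  plan: [0, 0, 1, 0, 0, 0, 1, 0, 0, 0, 1, 0, 0, 0, 0, 0]

```text
time_s: 22.05
ee_pos: [0.585, -0.0446, 0.1557]
eef_rot: [-3.141, -0.0, 2.26]
force: [0.5, 0.6, 1.5]
grip_width: 0.0003
grip_force: 0.0
```

Emit:
apply_moves:
  plan: [0, 0, 1, 0, 0, 0, 1, 0, 0, 0, 0, 0]

```text
time_s: 22.35
ee_pos: [0.5852, -0.0446, 0.154]
eef_rot: [3.141, 0.0, 2.26]
force: [-0.5, 0.3, 2.5]
grip_width: 0.0006
grip_force: 1.5
```

Emit:
apply_moves:
  plan: [0, 0, 1, 0, 0, 0, 1, 0, 0, 0, 0, 0]

```text
time_s: 22.65
ee_pos: [0.5852, -0.0446, 0.152]
eef_rot: [3.142, 0.0, 2.26]
force: [-0.8, -0.7, 4.8]
grip_width: 0.0005
grip_force: 2.0
```

Emit:
apply_moves:
  plan: [0, 0, 1, 0, 0, 0, 1, 0, 0, 0, 1, 0, 0, 0, 0, 0]

```text
time_s: 23.05
ee_pos: [0.5852, -0.0446, 0.1493]
eef_rot: [3.141, 0.0, 2.26]
force: [-2.5, 1.3, 6.0]
grip_width: 0.0004
grip_force: 3.5
```

Emit:
apply_moves:
  plan: [0, 0, 0.5, 0, 0, 0, 0.5, 0, 0, 0, 0, 0]

```text
time_s: 23.35
ee_pos: [0.5853, -0.0446, 0.1491]
eef_rot: [3.141, 0.001, 2.26]
force: [-5.3, 1.0, 14.3]
grip_width: 0.0005
grip_force: 7.2
```

Firm stop at z = 149 mm, the height of the pressed button with the pin home. I let go and retreat.

Emit:
apply_moves:
  plan: [0, 0, -1, 0, 0, 0, -2, 0, 0, 0, -3, 0, 0, 0, -5, 0, 0, 0, -20, 0, 0, 0, -40, 0, 0, 0, -40, 0, 20, -30, 0, 0, 20, -30, 0, 0, 20, -30, 0, 0, 20, -30, 0, 0, 0, 0, 0, 0]

```text
time_s: 24.55
ee_pos: [0.4391, -0.0593, 0.2594]
eef_rot: [3.141, 0.0, 2.259]
force: [-0.1, 0.5, 0.3]
grip_width: 0.0008
grip_force: 0.0
```

Run:
```python
from h import *
s=snap('scene','s5');t=snap('top','t5')
A=cv2.resize(s['image'][150:230,270:350],(400,400),interpolation=cv2.INTER_CUBIC)
B=cv2.resize(t['image'][170:250,290:370],(400,400),interpolation=cv2.INTER_CUBIC)
cv2.imwrite('pics/v7.png',np.hstack([A,B])[:,:,::-1])
for u in (334,335,336,337):print([pt(t,u,v)[2].round(3) for v in (205,206,207,208,209)])
print(monitor.get_obs()['ee_pos'])
```

```text
[np.float64(0.156), np.float64(0.154), np.float64(0.153), np.float64(0.153), np.float64(0.152)]
[np.float64(0.156), np.float64(0.153), np.float64(0.153), np.float64(0.155), np.float64(0.155)]
[np.float64(0.158), np.float64(0.155), np.float64(0.154), np.float64(0.153), np.float64(0.155)]
[np.float64(0.152), np.float64(0.155), np.float64(0.156), np.float64(0.154), np.float64(0.153)]
[ 0.44165129 -0.0592233   0.25944213]
```

View pics/v7.png

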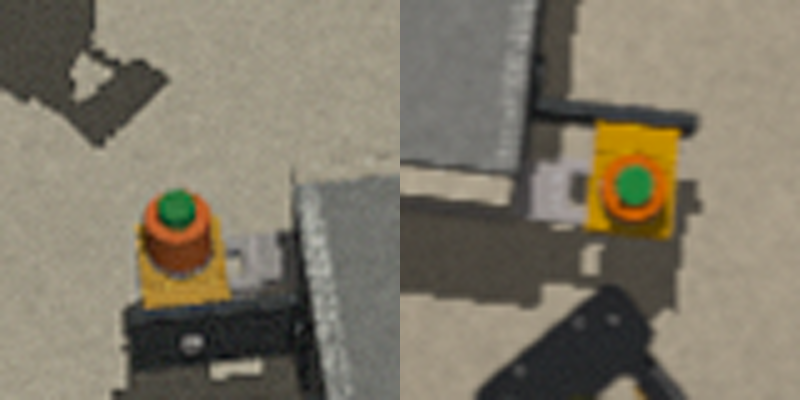

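The head sits on the upper lug, the button is up (top at about 154 mm, 155 expected), the door is shut and the arm is clear.

```bash
python3 -c "
from station import ctrl
print(ctrl.hand_in())"
```

```text
the job is handed in; nothing more can be done
None
```

The door is shut with its tongue in the fork, and the pin went through to its stop with the button sprung back up; I handed the job in at about 25 s, but no verdict came back.

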